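# Rack the filter cubes: push the row to the end stop and close the gate

## Task

Three filter cubes stand touching in a row in the aluminium track. Push on the last cube so that the whole row slides along the track together until the first cube is up against the end stop, then push the sliding gate's upright plate all the way in so that the gate closes the track behind the row. Everything is pushed with the fingers: lift nothing out of the track, tip nothing over, and leave the other things on the table where they are.

Things in the scene. Friction and masses are not known exactly. Their poses are not given: they have to be found in the camera images.
- track: aluminium track fixed to the table, 250 x 52 mm. Origin: centre of its underside, on the table; +x runs along it towards the end stop, z up. Floor 6 mm above the table; side lips 42 mm apart inside, tops at 11 mm. End stop at the +x end, 34 mm high with its screws; the -x end is open. A guide block for the gate is fixed on its +y side: x -33 to +4, y +25 to +47, up to 32 mm high
- stop_face (a point): centre line of the end stop's inner face, 24 mm above the table (track frame x = +112, y = 0 mm). Tall instruments stand to the right of the track, at world y below about +0.12 m and x beyond 0.45 m; a gripper that crosses in front of them (x about 0.4 m) at 0.4 m height is clear
- cube_1: first filter cube, nearest the end stop: black box, 40 mm long along the track, 40 across (plus a 4 mm window rim), 36 high, 0.11 to 0.18 kg, loose. Origin: centre of its underside, incl. the rim (the solid is centred 2 mm from it, to the track's +y). Its own y axis points along the track away from the stop. Home against the stop, its origin is at track x = +92 mm
- cube_2: middle filter cube, the same, touching cube_1. When the row is home its origin is at track x = +52 mm
- cube_3: last filter cube, the same, touching cube_2, farthest from the end stop. Its rear face, the one to push, is 20 mm behind its origin. When the row is home its origin is at track x = +12 mm and its rear face at -8 mm. The row starts 45 to 80 mm short of the stop; sliding it takes about 2 to 5 N
- gate (a joint): sliding gate, m: 0 fully open (drawn out), 0.040 fully closed (mechanical end); starts at 0 to 0.010. Closes straight across the track towards track -y, needs about 2 N, stays where it is left. Its steel blade is 6 mm thick, at track x -17.5 to -11.5 mm, 14 to 27 mm above the table, so it only enters once the row is home
- gate_plate (a point): centre of the outer (+y) face of the gate's dark upright push plate, 21 mm above the table; the plate is 30 mm wide along the track, 5 mm thick, from 8 to 34 mm above the table. At track x = -14.5 mm; track y = +91 mm when open, +51 mm when closed
- long_tube: bystander: black lens tube, 30 mm diameter, 28 mm high, standing beside the track; origin under its centre
- short_tube: bystander: short black lens tube, 30 mm diameter, 12 mm high, beside the track; origin under its centre
- post: bystander: black post holder with a white thumb screw, 38x25x50 mm, beside the track; origin under its centre
- ocular: bystander: black spare eyepiece, 42 mm diameter, 60 mm high; origin under its centre
- driver: bystander: grey ball driver lying on the table, 180 mm long, 23 mm high; origin under its centre
Things that resemble listed ones, but are neither listed nor needed, are in the scene too. What is shaped like the cube_1 but green is not meant.

How it is judged:
On the way, in this order (a step that is already met when the one before it is completed fails the run):
1. the whole row is home: first cube against the end stop, the others touching behind it (x of cube_1 in the frame of track above 0.089 m and x of cube_2 in the frame of track above 0.0482 m and x of cube_3 in the frame of track above 0.0074 m and y of cube_1 in the frame of track between -0.008 and 0.004 m and y of cube_2 in the frame of track between -0.008 and 0.004 m and y of cube_3 in the frame of track between -0.008 and 0.004 m and z of cube_1 in the frame of track between 0.002 and 0.01 m and z of cube_2 in the frame of track between 0.002 and 0.01 m and z of cube_3 in the frame of track between 0.002 and 0.01 m), for 0.2 s.
2. the gate is closed behind the row (value of joint gate above 0.036 m), for 0.2 s.
At the end, for the whole second after the job is handed in: The three cubes lie flat in the track, at rest, the first within 3 mm of the end stop and the last within 4 mm of its home place; the gate is within 4 mm of fully closed (all of step 1 and value of joint gate above 0.036 m and linear speed of each of cube_1, cube_2, cube_3 below 0.02 m/s); the robot touches nothing.
It fails at once if a cube is lifted more than 10 mm off the track's floor (z of any of cube_1, cube_2, cube_3 in the frame of track above 0.016 m).
It fails at once if a cube tips by more than 20 degrees (angle between any of cube_1, cube_2, cube_3's own z axis and vertical above 0.35 rad).
It fails at once if the row comes apart (a gap of over 15 mm between neighbouring cubes) (distance between cube_1 and cube_2 above 0.055 m or distance between cube_2 and cube_3 above 0.055 m).
It fails at once if a bystander is moved by more than 20 mm (distance of any of long_tube, short_tube, post, ocular, driver from where it was at the start of the episode above 0.02 m).
It fails at once if a standing bystander is tipped (angle between any of long_tube, short_tube, post, ocular's own z axis and vertical above 0.4 rad).
It also fails if it takes over 48 s, if anything falls off the work surface, if the arm or the gripper's body presses on something with over 40 N, if the wrist force passes 120 N, or if a joint passes its speed limit or range.

## Robot

A 7-joint arm with a two-finger parallel gripper is mounted at the origin on a cart in front of the work surface, level with it; the furniture and walls round the work are solid. World frame = base frame: x ahead of the robot, y to its left, z up, the work surface at z = 0. Lengths are in m, angles in rad, forces in N, time in s.
With the tool pointing down it reaches from about 0.4 to 0.875 m from the base axis. Payload 4.4 kg.
Tool frame: the origin (TCP) lies on the mounting face of the last link; the fingertips stand 173 mm ahead of it and the grasp point (between the pads) lies 155 mm ahead of it (r.grip_point_offset is the distance from the TCP to the grasp point, in m); z points along the fingers, y is the line along which they close (so a half turn about z gives the same grasp; the last joint's range is limited). The gripper opens to 85 mm and grips with 20 to 120 N. Pads are 22 mm wide; open, the fingers measure 114 mm over their backs; the gripper's body (76 mm by 85 mm) begins 54 mm behind the grasp point. The pads swing forward as they close: fully open they stand 13 mm farther back than shut.
Start: joints at [1.131, 0.628, 0.038, 1.517, -0.027, 0.996, -0.02], TCP at [0.237, -0.605, 0.405] pointing down, gripper open.
Joint ranges: [-3.06, 3.06], [-0.37, 2.12], [-1.25, 1.32], [0.18, 2.47], [-1.1, 4.24], [0.23, 1.98], [-2.94, 2.94]. Speed limits (rad/s): [2.57, 2.57, 3.14, 3.14, 3.14, 3.14, 3.14].

## Interface

Orientations are given as a unit quaternion [w, x, y, z].
In Python, from station import r gives the robot as it stands. The module is installed in compiled form; this text tells all that it offers.
- The arm moves only by the tool servo_tool, never from a script. Its arguments are lists of equal length, an entry for each row: "delta_pos": the shift along the tool's x, y, z in fractions of the full range, 1 being 0.75 m, a list of three; "spin": the turn about the tool's z in normalised numbers (1 is 180 degrees); "jaw": the closure, from -1 (fully open) to 1 (shut). In form: {"delta_pos": [[x, y, z], ...], "spin": [spin, ...], "jaw": [jaw, ...]}. A call has exactly 10 rows; each row is the pose to reach, as a shift and turn from the pose commanded when the call began, along the tool's axes at that moment; what a row does not reach only later rows make up. A row lasts 1/10 s, in which the tool goes at most 50 mm and 8.59 degrees, less where a joint would pass 70% of its speed; a pose out of reach is approached as far as the arm can. No shift or turn number may pass 1 either way. A call with a gripper value outside its range is refused whole. The fingers move at their own pace and stop on an object; the grip force is fixed at half the most. Time passes only in rows, so rows that repeat a pose let the fingers close, or fill a call up. It gives the time, the measured TCP pose, the force, the opening and the grip force at its end, in the units of the state.
- r.observe(): the state, without advancing time (a new reading comes with each control period).
- r.snapshot(name): name is "side" or "top"; returns the picture (400x640x3 uint8, red, green, blue); there is no depth.
- r.camera_params(name): a dict with "vertical_fov" (degrees; the focal length in pixels is half the picture's height over the tangent of half this angle, whatever the lens; pixels are square), "cx", "cy" (the principal point, pixels), "xyz" and "rotation" of the camera in the world. Camera axes: x right, y up, looking along -z (the intrinsics and any distortion apply to the point x, -y, -z); pixel columns grow to the right and rows downward; lengths in m; the calibration is good to about 2 mm. A picture is of the moment at which its call begins. camera_params takes no time and is no camera call.
- r.finish_job(): hands the job in; it is judged then, once.
The state is a dict: "clock": time; "joint_positions": joint angles; "dq": joint speeds; "joint_efforts": joint torques, N m; "eef_pos": TCP position; "ee_rot": TCP orientation; "wrist_force": force on the tool from outside, world axes, zero at the start; "ft_torque": the same for the moment, N m; "grip_width": finger opening in m; "grip_force": force on a finger pad.
Only numpy, scipy, OpenCV 4.12 (cv2) and the standard library are available. Lean on these libraries where they do the work, as an engineer would, in place of code of your own. Each camera call takes 0.05 s, during which the arm holds its last target. There are 200 camera calls.

## Working session

There is one attempt and no reset: what is moved stays moved. The work goes in short steps, Python scripts to look and compute and a tool call to move; the robot and the scene stay as the last step left them, time stands still between calls to the robot, and variables do not carry over. Pictures are saved under pics/ and viewed, at most 10 in all, crops included, and the job is handed in when it is done.

Besides the shell and the picture viewer there is one more tool, called after "Request:" by a JSON object that holds its "method" and its "body", one argument or row to a line. servo_tool: Moves the arm, as the interface text tells. Its arguments: {"type":"object","properties":{"delta_pos":{"type":"array","items":{"type":"array","items":{"type":"number"}}},"spin":{"type":"array","items":{"type":"number"}},"jaw":{"type":"array","items":{"type":"number"}}},"required":["delta_pos","spin","jaw"]}

```bash
mkdir -p pics; python3 - <<'E'
from station import r
import cv2
print(r.observe())
for n in("side","top"):
    print(r.camera_params(n)); cv2.imwrite(f"pics/{n}0.png",r.snapshot(n)[:,:,::-1])
E
```

```text
{'clock': 0.0, 'joint_positions': array([ 1.13118324,  0.62934582,  0.03838277,  1.51840598, -0.0270185 ,
        0.99629926, -0.01997205]), 'dq': array([ 0.00031724,  0.00076204, -0.00091279,  0.00027194,  0.00033343,
       -0.00025188,  0.00115107]), 'joint_efforts': array([ 5.33477680e-05, -5.63396895e+01,  1.22578941e+00, -1.93447763e+01,
        1.07751426e-02,  1.05503478e-02, -2.50112839e-05]), 'eef_pos': array([ 0.23730509, -0.60479936,  0.40377573]), 'ee_rot': array([-9.56698201e-04,  9.82577269e-01,  1.85852004e-01, -1.68819187e-04]), 'wrist_force': array([-0.092839  ,  0.67022031,  0.03620774]), 'ft_torque': array([ 0.00198854, -0.02178122, -0.02599555]), 'grip_force': 0.0, 'grip_width': 0.08550807338003993}
{'vertical_fov': 54.5349029342691, 'cx': 321.7446246440897, 'cy': 203.1613842524171, 'xyz': array([0.90401778, 0.35929208, 0.77338703]), 'rotation': array([0.43587935, 0.12659109, 0.25479763, 0.85385131])}
{'vertical_fov': 50.04158679793795, 'cx': 320.8618754458213, 'cy': 196.95108748500184, 'xyz': array([0.41707776, 0.10793048, 1.20452069]), 'rotation': array([ 0.70860508,  0.02575685, -0.0469632 , -0.70356939])}
```

View pics/side0.png

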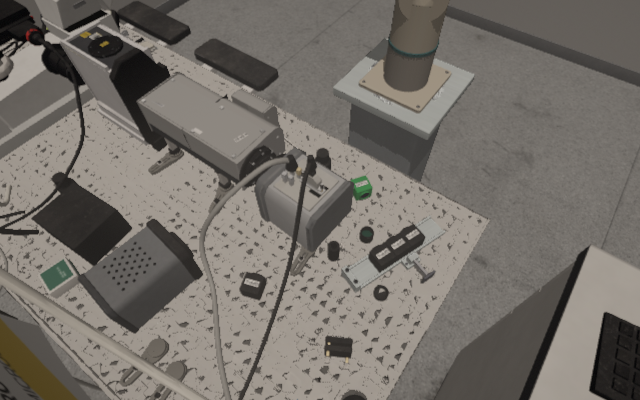

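View pics/top0.png

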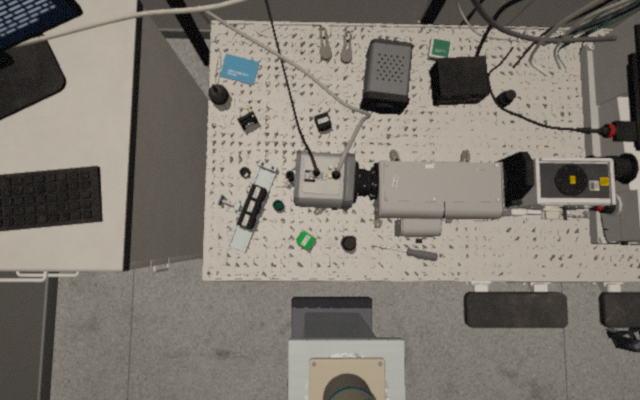

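The side view shows the track around (395,255), with three cubes and a gate handle near (425,270). The top view shows the track from (240,245) to (268,168), with the gate plate at about (222,202). I'll enlarge both.

```bash
python3 - <<'E'
import cv2
a=cv2.imread("pics/top0.png")[150:260,200:300]; b=cv2.imread("pics/side0.png")[205:305,325:455]
cv2.imwrite("pics/c1.png",cv2.resize(a,None,fx=5.4,fy=5.4,interpolation=cv2.INTER_CUBIC))
cv2.imwrite("pics/c2.png",cv2.resize(b,None,fx=6,fy=6,interpolation=cv2.INTER_CUBIC))
E
```

```text
(no output)
```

View pics/c1.png

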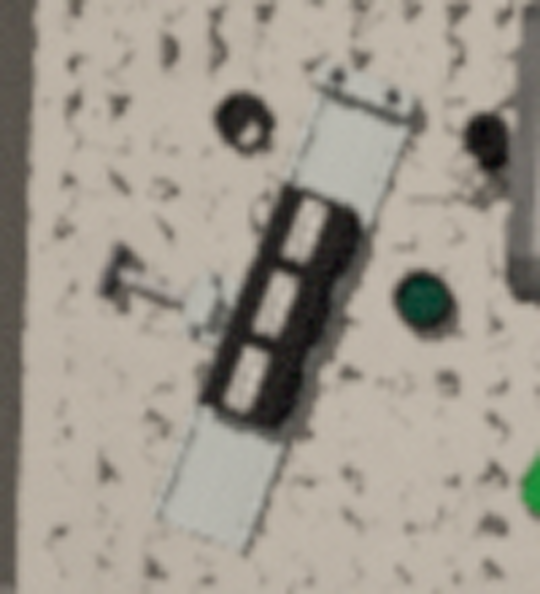

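View pics/c2.png

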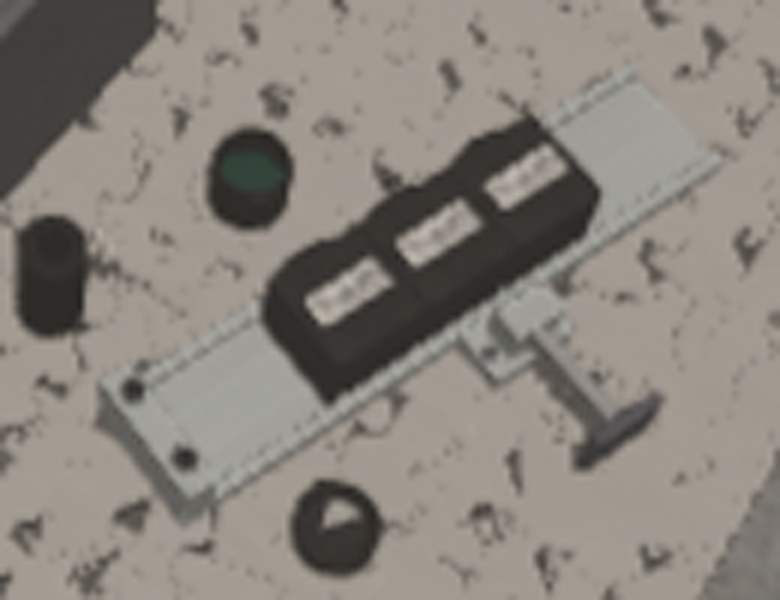

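Both crops show the stop, with two screws, at the far end: (355,85) in the top crop and (150,430) in the side crop. The open end is nearer the robot, with top-crop corners at (158,515) and (245,552). The row's rear edge runs (203,402)–(275,428), and the gate plate is around (115,275). Next I'll turn these into points.

```bash
cat > h.py <<'E'
import numpy as np
from scipy.spatial.transform import Rotation as R
from station import r
def q(p): return R.from_quat([p[1],p[2],p[3],p[0]])
def ray(n,uv):
    c=r.camera_params(n); f=200/np.tan(np.radians(c["vertical_fov"]/2))
    d=np.array([(uv[0]-c["cx"])/f,-(uv[1]-c["cy"])/f,-1])
    return np.array(c["xyz"]),q(c["rotation"]).apply(d)
def onz(n,uv,z):
    o,d=ray(n,uv); return o+d*(z-o[2])/d[2]
def proj(n,P):
    c=r.camera_params(n); f=200/np.tan(np.radians(c["vertical_fov"]/2))
    p=q(c["rotation"]).inv().apply(np.array(P)-c["xyz"])
    return np.array([c["cx"]+f*p[0]/-p[2],c["cy"]-f*p[1]/-p[2]])
T=lambda x,y:((x+.5)/5.4-.5+200,(y+.5)/5.4-.5+150)
S=lambda x,y:((x+.5)/6-.5+325,(y+.5)/6-.5+205)
E
python3 - <<'E'
from h import *
np.set_printoptions(precision=4,suppress=True)
P={}
for k,n,uv,z in [("nearL","top",T(158,515),.011),("nearR","top",T(245,552),.011),("nearL","side",S(722,157),.011),("nearR","side",S(628,70),.011),
 ("scrL","top",T(338,76),.034),("scrR","top",T(393,97),.034),("scrL","side",S(185,459),.034),("scrR","side",S(133,390),.034),
 ("stopL","top",T(318,68),.03),("stopR","top",T(418,108),.03),("stopL","side",S(190,520),.03),("stopR","side",S(103,385),.03),
 ("rearL","top",T(203,402),.042),("rearR","top",T(275,428),.042),("rearL","side",S(600,192),.042),("rearR","side",S(540,122),.042),
 ("frontL","top",T(288,188),.042),("frontL","side",S(335,355),.042),
 ("plate1","top",T(125,248),.034),("plate2","top",T(105,294),.034),("plate1","side",S(580,455),.034),("plate2","side",S(655,397),.034),
 ("eyepost","top",T(245,122),.028),("tubeR","top",T(425,300),.012),("tubeT","top",T(487,138),.028)]:
    p=onz(n,uv,z); print(k,n,p[:2]); P[k,n]=p
E
```

```text
nearL top [0.4055 0.325 ]
nearR top [0.387  0.2804]
nearL side [0.4038 0.3305]
nearR side [0.3903 0.2845]
scrL top [0.629  0.2355]
scrR top [0.6184 0.2073]
scrL side [0.6289 0.2375]
scrR side [0.6185 0.2095]
stopL top [0.6337 0.2463]
stopR top [0.6135 0.1948]
stopL side [0.6443 0.25  ]
stopR side [0.6215 0.1994]
rearL top [0.4619 0.2985]
rearR top [0.4492 0.2625]
rearL side [0.4622 0.3031]
rearR side [0.4494 0.2721]
frontL top [0.57   0.2587]
frontL side [0.5708 0.2596]
plate1 top [0.5397 0.341 ]
plate2 top [0.5163 0.3504]
plate1 side [0.5502 0.3439]
plate2 side [0.5168 0.3546]
eyepost top [0.6057 0.2831]
tubeR top [0.5164 0.1909]
tubeT top [0.5987 0.1594]
```

Track centre is about (0.513, 0.263) with its axis at -20.3°. The rear face sits at track x ≈ -61 mm, so the row needs to travel about 53 mm. The plate's outer face is at y ≈ 88 mm. These agree with the sizes given, so I'll start moving.

Careful with the scale: shifts go in shares of 0.75 m and turns go in shares of 180 degrees. That gives: 24.5 cm / 75 = 0.3267, 21 cm / 75 = 0.28, -40 degrees / 180 = -0.2222.

Request:
{"method": "servo_tool", "body": {
  "delta_pos": [
    [0.04,-0.0293,0],
    [0.08,-0.0587,0],
    [0.12,-0.088,-0.0067],
    [0.16,-0.1173,-0.0133],
    [0.2,-0.1467,-0.0133],
    [0.24,-0.176,-0.0133],
    [0.28,-0.2053,-0.0133],
    [0.3267,-0.2373,-0.0133],
    [0.3267,-0.2373,-0.0133],
    [0.3267,-0.2373,-0.0133]
  ],
  "spin": [-0.0222,-0.0444,-0.0667,-0.0889,-0.1111,-0.1333,-0.1556,-0.1778,-0.2,-0.2222],
  "jaw": [1,1,1,1,1,1,1,1,1,1]
}}

```text
clock: 1.1
eef_pos: [0.4015, -0.3482, 0.4146]
ee_rot: [-0.0, 0.858, 0.514, 0.0]
wrist_force: [-0.7, -0.4, -0.1]
grip_width: 0.0002
grip_force: 0.0
```

Converted, 35.3 cm / 75 = 0.4707, -18.8 cm / 75 = -0.2507, -50 degrees / 180 = -0.2778.

Request:
{"method": "servo_tool", "body": {
  "delta_pos": [
    [0.0467,-0.0253,0],
    [0.0947,-0.0507,0],
    [0.1413,-0.0747,0],
    [0.188,-0.1,0],
    [0.2347,-0.1253,0],
    [0.2827,-0.1507,0],
    [0.3293,-0.176,0],
    [0.376,-0.2,0],
    [0.424,-0.2253,0],
    [0.4707,-0.2507,0]
  ],
  "spin": [-0.0278,-0.0556,-0.0833,-0.1111,-0.1389,-0.1667,-0.1944,-0.2222,-0.25,-0.2778],
  "jaw": [1,1,1,1,1,1,1,1,1,1]
}}

```text
clock: 2.1
eef_pos: [0.4039, 0.0515, 0.4147]
ee_rot: [0.0, 0.562, 0.827, -0.0]
wrist_force: [0.1, 0.3, 0.5]
grip_width: -0.0
grip_force: 0.0
```

Converted, 22.5 cm / 75 = 0.3, 18.8 cm / 75 = 0.2507, -48 degrees / 180 = -0.2667.

Request:
{"method": "servo_tool", "body": {
  "delta_pos": [
    [0.0507,0.0227,0],
    [0.1,0.0467,0],
    [0.1493,0.0693,0],
    [0.2,0.092,0],
    [0.2507,0.116,0],
    [0.3,0.1387,0.04],
    [0.3,0.1387,0.08],
    [0.3,0.1387,0.1267],
    [0.3,0.1387,0.1733],
    [0.3,0.1387,0.1733]
  ],
  "spin": [-0.0333,-0.0667,-0.1,-0.1333,-0.1667,-0.2,-0.2333,-0.2667,-0.2667,-0.2667],
  "jaw": [1,1,1,1,1,1,1,1,1,1]
}}

```text
clock: 3.1
eef_pos: [0.4176, 0.2959, 0.2809]
ee_rot: [-0.003, 0.178, 0.984, -0.003]
wrist_force: [-0.7, -1.3, 0.3]
grip_width: -0.0004
grip_force: 0.0
```

```bash
python3 - <<'E'
from h import *
import cv2
s=r.observe();print(s["eef_pos"],s["ee_rot"],s["joint_positions"])
a=r.snapshot("side")[205:305,325:455,::-1]
cv2.imwrite("pics/c3.png",cv2.resize(a,None,fx=6,fy=6,interpolation=cv2.INTER_CUBIC))
Rr=q(s["ee_rot"]);print("tip px in crop",(proj("side",s["eef_pos"]+Rr.apply([0,0,.173]))-[325,205])*6, "yaw x",np.degrees(np.arctan2(*Rr.apply([1,0,0])[1::-1])))
E
```

```text
[0.41764387 0.29587721 0.2808877 ] [-0.00299166  0.1784923   0.98393075 -0.00343872] [-0.28872     0.68412741 -0.57975995  1.99753312  0.60982917  0.64757334
 -0.05815919]
tip px in crop [681.40569016 -11.185222  ] yaw x 159.434832565235
```

View pics/c3.png

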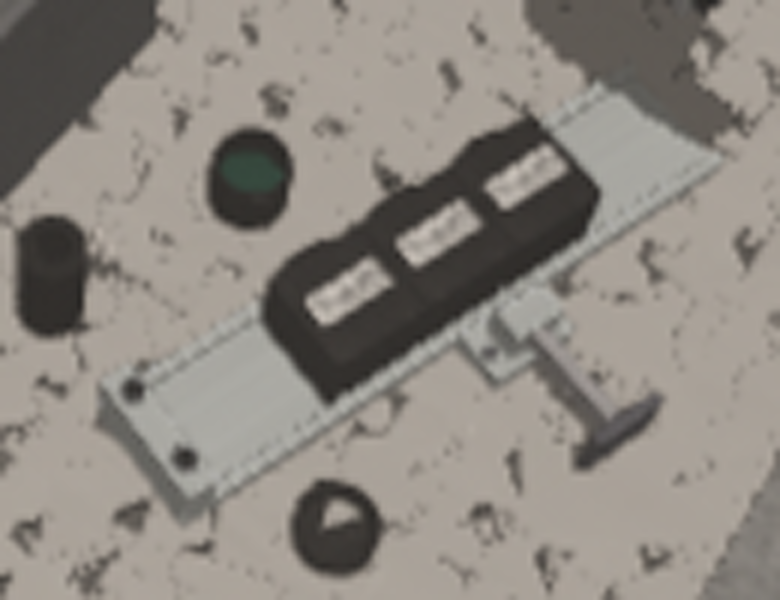

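Converted, 9.3 cm / 75 = 0.124, -1.5 cm / 75 = -0.02.

Request:
{"method": "servo_tool", "body": {
  "delta_pos": [
    [0,0.0027,0.0333],
    [0,0.0027,0.0667],
    [0,0.0027,0.0933],
    [0,0.0027,0.1133],
    [0,0.0027,0.124],
    [0,0.0027,0.124],
    [-0.0067,0.0027,0.124],
    [-0.0133,0.0027,0.124],
    [-0.02,0.0027,0.124],
    [-0.02,0.0027,0.124]
  ],
  "spin": [0,0,0,0,0,0,0,0,0,0],
  "jaw": [1,1,1,1,1,1,1,1,1,1]
}}

```text
clock: 4.15
eef_pos: [0.435, 0.2934, 0.1922]
ee_rot: [0.001, 0.18, 0.984, 0.0]
wrist_force: [-0.4, 0.4, -0.3]
grip_width: 0.0003
grip_force: 0.0
```

```bash
python3 - <<'E'
from h import *
import cv2
s=r.observe();p=s["eef_pos"];print(p,s["wrist_force"])
e=np.array([.938,-.347]);d=p[:2]-[.5133,.2626];print("track",d@e,d@[.347,.938])
a=r.snapshot("side")[195:305,325:455,::-1];b=r.snapshot("top")[160:270,200:300,::-1]
cv2.imwrite("pics/c4.png",np.hstack([cv2.resize(a,(468,396)),cv2.resize(b,(332,396))])[:,:800])
E
```

```text
[0.43497785 0.29340005 0.1921775 ] [-0.42793543  0.38255305 -0.30828687]
track -0.0841537934954208 0.0017126659386047134
```

View pics/c4.png

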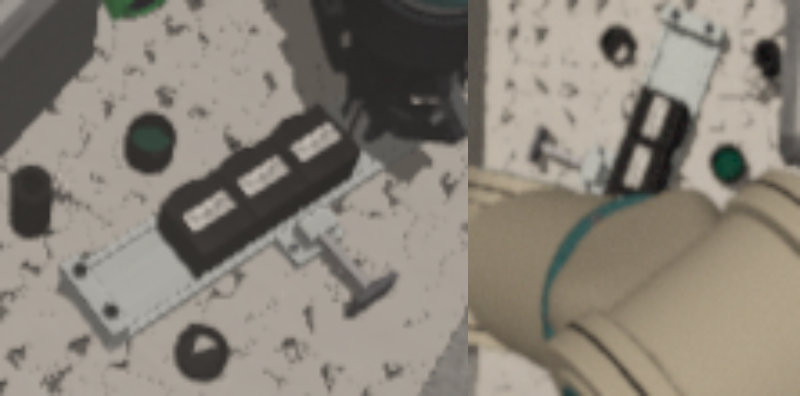

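The crop shows the gripper centred in the track just behind the last cube. The row's rear end is at about (350,150) in the left part, and nothing has been disturbed. I'll push slowly.

Converted, -3.8 cm / 75 = -0.0507, -3.4 cm / 75 = -0.0453.

Request:
{"method": "servo_tool", "body": {
  "delta_pos": [
    [-0.0053,0,0.0013],
    [-0.0107,0,0.0027],
    [-0.0147,0,0.0027],
    [-0.0187,0,0.0027],
    [-0.024,0,0.0027],
    [-0.0293,0,0.0027],
    [-0.0347,0,0.0027],
    [-0.04,0,0.0027],
    [-0.0453,0,0.0027],
    [-0.0507,0,0.0027]
  ],
  "spin": [0,0,0,0,0,0,0,0,0,0],
  "jaw": [1,1,1,1,1,1,1,1,1,1]
}}

```text
clock: 5.25
eef_pos: [0.4696, 0.2805, 0.1897]
ee_rot: [-0.0, 0.179, 0.984, -0.0]
wrist_force: [-1.4, 0.5, -1.6]
grip_width: -0.0002
grip_force: 0.8
```

Converted, -2.4 cm / 75 = -0.032, -1.5 cm / 75 = -0.02.

Request:
{"method": "servo_tool", "body": {
  "delta_pos": [
    [-0.004,0,0],
    [-0.008,0,0],
    [-0.012,0,0],
    [-0.016,0,0],
    [-0.02,0,0],
    [-0.024,0,0],
    [-0.0267,0,0],
    [-0.0293,0,0],
    [-0.032,0,0],
    [-0.032,0,0]
  ],
  "spin": [0,0,0,0,0,0,0,0,0,0],
  "jaw": [1,1,1,1,1,1,1,1,1,1]
}}

```text
clock: 6.25
eef_pos: [0.4922, 0.272, 0.1898]
ee_rot: [0.0, 0.179, 0.984, 0.0]
wrist_force: [-0.2, 0.3, 0.9]
grip_width: 0.0004
grip_force: 0.3
```

```bash
python3 - <<'E'
from h import *
import cv2
s=r.observe();p=s["eef_pos"];print(p,s["wrist_force"])
e=np.array([.938,-.347]);d=p[:2]-[.5133,.2626];print("track",d@e,d@[.347,.938])
a=r.snapshot("side")[195:305,325:455,::-1]
cv2.imwrite("pics/c5.png",cv2.resize(a,None,fx=5,fy=5,interpolation=cv2.INTER_CUBIC))
E
```

```text
[0.49215164 0.27204593 0.18977414] [-0.19316128  0.25000336  0.92967533]
track -0.023114901424025187 0.001521802813690634
```

View pics/c5.png

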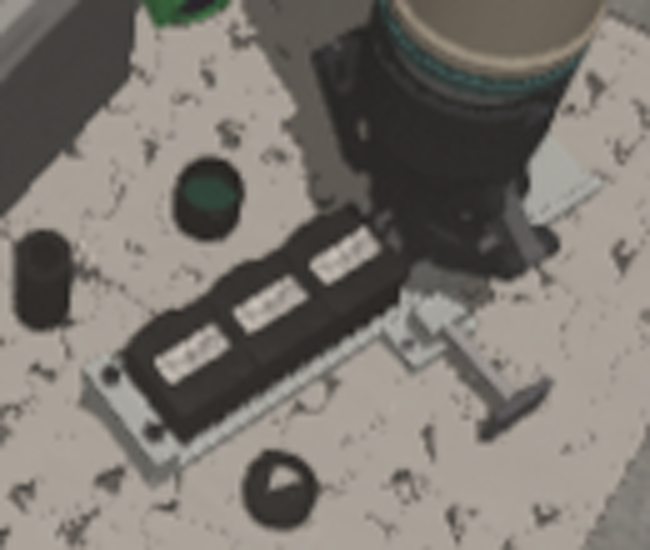

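The row is nearly home. Cube 1's front edge, (125,350)–(185,440), is just short of the stop, so I'll creep forward until the force rises.

Converted, -0.4 cm / 75 = -0.0053, -0.35 cm / 75 = -0.0047.

Request:
{"method": "servo_tool", "body": {
  "delta_pos": [
    [-0.0007,0,0],
    [-0.0013,0,0],
    [-0.002,0,0],
    [-0.0027,0,0],
    [-0.0033,0,0],
    [-0.004,0,0],
    [-0.0047,0,0],
    [-0.0053,0,0],
    [-0.0053,0,0],
    [-0.0053,0,0]
  ],
  "spin": [0,0,0,0,0,0,0,0,0,0],
  "jaw": [1,1,1,1,1,1,1,1,1,1]
}}

```text
clock: 7.3
eef_pos: [0.4954, 0.271, 0.1898]
ee_rot: [0.0, 0.179, 0.984, 0.0]
wrist_force: [-2.5, 1.1, 2.0]
grip_width: -0.0002
grip_force: 1.9
```

Request:
{"method": "servo_tool", "body": {
  "delta_pos": [
    [-0.0007,0,0],
    [-0.0013,0,0],
    [-0.002,0,0],
    [-0.0027,0,0],
    [-0.0033,0,0],
    [-0.004,0,0],
    [-0.004,0,0],
    [-0.004,0,0],
    [-0.004,0,0],
    [-0.004,0,0]
  ],
  "spin": [0,0,0,0,0,0,0,0,0,0],
  "jaw": [1,1,1,1,1,1,1,1,1,1]
}}

```text
clock: 8.3
eef_pos: [0.4961, 0.2709, 0.1898]
ee_rot: [-0.002, 0.178, 0.984, 0.0]
wrist_force: [-9.8, 3.2, 6.5]
grip_width: 0.0004
grip_force: 5.0
```

The arm stalled at about 10 N with the tool at track x = -19.0 mm, exactly as predicted for home. Now I'll back off, lift, and go to the outer side of the gate plate.

Converted, 12.2 cm / 75 = 0.1627, 2.5 cm / 75 = 0.0333.

Request:
{"method": "servo_tool", "body": {
  "delta_pos": [
    [0.0107,0,0],
    [0.0267,0,0],
    [0.0467,0,0],
    [0.0467,0,-0.0533],
    [0.0467,0,-0.1067],
    [0.0333,0.0533,-0.12],
    [0.0133,0.1067,-0.12],
    [-0.0027,0.1627,-0.12],
    [-0.0027,0.1627,-0.12],
    [-0.0027,0.1627,-0.12]
  ],
  "spin": [0,0,0,0,0,0,0,0,0,0],
  "jaw": [1,1,1,1,1,1,1,1,1,1]
}}

```text
clock: 9.3
eef_pos: [0.5428, 0.3836, 0.279]
ee_rot: [0.0, 0.178, 0.984, -0.001]
wrist_force: [-0.5, -0.1, -0.2]
grip_width: 0.0001
grip_force: 0.0
```

```bash
python3 - <<'E'
from h import *
import cv2
s=r.observe();p=s["eef_pos"];print(p,s["wrist_force"])
e=np.array([.938,-.347]);d=p[:2]-[.5133,.2626];print("track",d@e,d@[.347,.938])
a=r.snapshot("side")[205:305,325:455,::-1]
cv2.imwrite("pics/c6.png",cv2.resize(a,None,fx=6,fy=6,interpolation=cv2.INTER_CUBIC))
E
```

```text
[0.54279441 0.38360351 0.27899388] [-0.47949578 -0.09443536 -0.17070384]
track -0.014322458655933127 0.1237358515833181
```

View pics/c6.png

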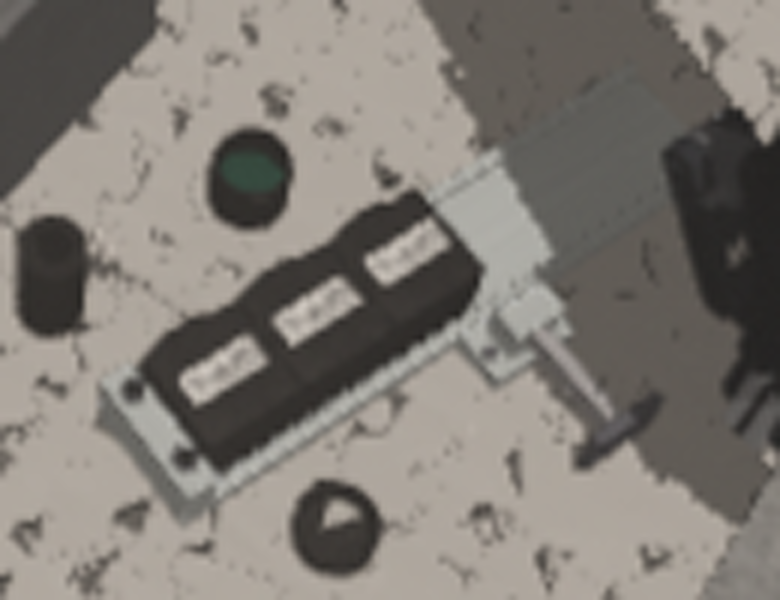

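The row is against the stop, with its front edge from (145,365) to (220,470), and the plate at (620,430) is still open. I'll descend outside the plate and begin pushing.

Converted, 9 cm / 75 = 0.12, 8 cm / 75 = 0.1067.

Request:
{"method": "servo_tool", "body": {
  "delta_pos": [
    [0,0,0.04],
    [0,0,0.08],
    [0,0,0.1067],
    [0,0,0.12],
    [0,0,0.12],
    [0,-0.0067,0.12],
    [0,-0.0133,0.12],
    [0,-0.0187,0.12],
    [0,-0.0227,0.12],
    [0,-0.0267,0.12]
  ],
  "spin": [0,0,0,0,0,0,0,0,0,0],
  "jaw": [1,1,1,1,1,1,1,1,1,1]
}}

```text
clock: 10.35
eef_pos: [0.5361, 0.3642, 0.1902]
ee_rot: [0.0, 0.179, 0.984, 0.0]
wrist_force: [0.1, -0.1, 1.5]
grip_width: -0.0002
grip_force: 0.1
```

Converted, -2.7 cm / 75 = -0.036, -1.5 cm / 75 = -0.02.

Request:
{"method": "servo_tool", "body": {
  "delta_pos": [
    [0,-0.004,0],
    [0,-0.008,0],
    [0,-0.012,0],
    [0,-0.016,0],
    [0,-0.02,0],
    [0,-0.024,0],
    [0,-0.028,0],
    [0,-0.032,0],
    [0,-0.036,0],
    [0,-0.036,0]
  ],
  "spin": [0,0,0,0,0,0,0,0,0,0],
  "jaw": [1,1,1,1,1,1,1,1,1,1]
}}

```text
clock: 11.35
eef_pos: [0.5263, 0.3386, 0.1895]
ee_rot: [-0.0, 0.179, 0.984, -0.001]
wrist_force: [-0.4, -0.5, -0.4]
grip_width: -0.0001
grip_force: 0.2
```

Converted, -1.1 cm / 75 = -0.0147, -1 cm / 75 = -0.0133.

Request:
{"method": "servo_tool", "body": {
  "delta_pos": [
    [0,-0.0027,0],
    [0,-0.0053,0],
    [0,-0.008,0],
    [0,-0.0107,0],
    [0,-0.012,0],
    [0,-0.0133,0],
    [0,-0.0147,0],
    [0,-0.0147,0],
    [0,-0.0147,0],
    [0,-0.0147,0]
  ],
  "spin": [0,0,0,0,0,0,0,0,0,0],
  "jaw": [1,1,1,1,1,1,1,1,1,1]
}}

```text
clock: 12.35
eef_pos: [0.5226, 0.3288, 0.1897]
ee_rot: [-0.0, 0.179, 0.984, -0.0]
wrist_force: [0.7, 1.1, 0.4]
grip_width: -0.0004
grip_force: 0.3
```

```bash
python3 - <<'E'
from h import *
import cv2
s=r.observe();p=s["eef_pos"];print(p,s["wrist_force"])
e=np.array([.938,-.347]);d=p[:2]-[.5133,.2626];print("track",d@e,d@[.347,.938])
a=r.snapshot("side")[205:305,325:455,::-1]
cv2.imwrite("pics/c7.png",cv2.resize(a,None,fx=6,fy=6,interpolation=cv2.INTER_CUBIC))
E
```

```text
[0.52257673 0.32881252 0.18967592] [0.72011183 1.08840713 0.4405585 ]
track -0.014274174967130345 0.06532636430296442
```

View pics/c7.png

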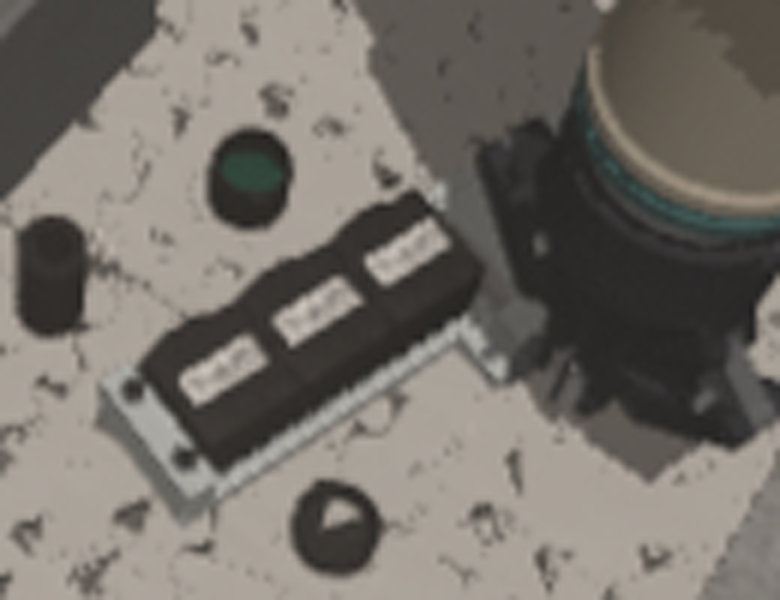

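The row is unmoved in this view, and the gripper hides the plate at about (560,370). There's still no stall, so I'll keep pushing gently.

Converted, -0.5 cm / 75 = -0.0067, -0.4 cm / 75 = -0.0053.

Request:
{"method": "servo_tool", "body": {
  "delta_pos": [
    [0,-0.0013,0],
    [0,-0.0027,0],
    [0,-0.004,0],
    [0,-0.0053,0],
    [0,-0.0067,0],
    [0,-0.0067,0],
    [0,-0.0067,0],
    [0,-0.0067,0],
    [0,-0.0067,0],
    [0,-0.0067,0]
  ],
  "spin": [0,0,0,0,0,0,0,0,0,0],
  "jaw": [1,1,1,1,1,1,1,1,1,1]
}}

```text
clock: 13.4
eef_pos: [0.5217, 0.3272, 0.1903]
ee_rot: [0.001, 0.178, 0.984, 0.004]
wrist_force: [3.5, 7.9, -7.2]
grip_width: -0.0002
grip_force: 4.5
```

Converted, -12 cm / 75 = -0.16, -8 cm / 75 = -0.1067.

Request:
{"method": "servo_tool", "body": {
  "delta_pos": [
    [0,-0.0013,0],
    [0,-0.0027,0],
    [0,-0.0027,0],
    [0,-0.0027,0],
    [0,0.0053,0],
    [0,0.0267,0],
    [0,0.0667,0],
    [0,0.08,-0.04],
    [0,0.08,-0.1067],
    [0,0.08,-0.16]
  ],
  "spin": [0,0,0,0,0,0,0,0,0,0],
  "jaw": [1,1,1,1,1,1,1,1,1,1]
}}

```text
clock: 14.4
eef_pos: [0.5415, 0.3804, 0.3111]
ee_rot: [-0.001, 0.178, 0.984, -0.001]
wrist_force: [0.5, 0.6, 0.5]
grip_width: -0.0001
grip_force: 0.0
```

```bash
python3 - <<'E'
from h import *
import cv2
a=r.snapshot("side")[205:305,325:455,::-1]
cv2.imwrite("pics/c8.png",cv2.resize(a,None,fx=6,fy=6,interpolation=cv2.INTER_CUBIC))
for y in(.0485,.0525,.0565):
  for x in(-.0295,.0005):
    w=[.5133+x*.938+y*.347,.2626-x*.347+y*.938,.034]; print(y,x,(proj("side",w)-[325,205]+.5)*6-.5)
E
```

```text
0.0485 -0.0295 [579.74263401 308.73360138]
0.0485 0.0005 [513.76812683 353.10718918]
0.0525 -0.0295 [587.49313604 317.47830721]
0.0525 0.0005 [521.45456547 362.05153687]
0.0565 -0.0295 [595.27880133 326.2626869 ]
0.0565 0.0005 [529.17626875 371.03692037]
```

View pics/c8.png

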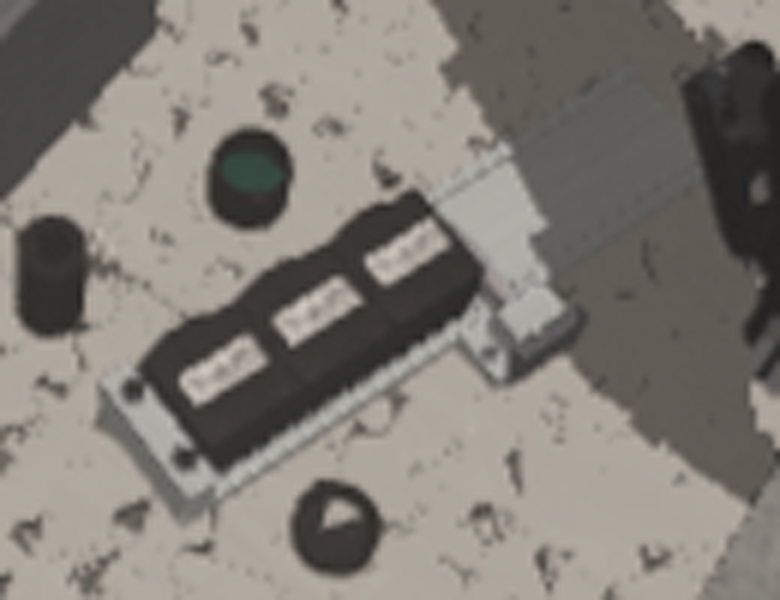

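The plate, top edge (512,360)–(578,312), is tight against the guide block where the projection puts a closed gate. The row is at the stop, the bystanders haven't moved, and the arm is clear. Handing in.

```bash
python3 -c "
from station import r
print(r.finish_job())"
```

```text
the job is handed in; nothing more can be done
None
```

I handed the job in at about 14.5 s: the row is pushed up against the end stop, the gate is closed behind it and the arm is clear. The hand-in gave no verdict; I checked this in the last side-camera picture, where the nearby bystanders had not moved.

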